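Test-fit a printed keyed spindle in its pulley hub

ROBOT

A 6-joint arm with a two-finger parallel gripper is mounted at the origin on the work surface. World frame = base frame: x ahead of the robot, y to its left, z up, the work surface at z = 0. Lengths are in m, angles in rad, forces in N, time in s.
With the tool pointing down it reaches from about 0.25 to 0.725 m from the base axis. Payload 4 kg.
Tool frame: the origin (TCP) lies between the finger pads; the fingertips stand 17 mm ahead of it and the grasp point (between the pads) lies 2 mm behind it; z points along the fingers, x is the direction in which the jaws open and shut, and the axes are right-handed (so a half turn about z gives the same grasp; the last joint's range is limited). The gripper opens to 85 mm and grips with 20 to 120 N. Pads are 22 mm wide; open, the fingers measure 114 mm over their backs; the gripper's body (76 mm by 85 mm) begins 54 mm behind the grasp point. The pads swing forward as they close: fully open they stand 13 mm farther back than shut.
Start: joints at [-1.115, 0.241, 0.005, 1.335, 0, 1.571], TCP at [0.22, -0.449, 0.248] pointing down, gripper open.
Joint ranges: [-2.72, 2.72], [-1.05, 1.87], [-1.09, 1.28], [-1.99, 2.15], [-1.42, 1.44], [-3.14, 3.14]. Speed limits (rad/s): [2.79, 2.79, 3.14, 3.14, 3.14, 3.14].

INTERFACE

Orientations are given as a unit quaternion [w, x, y, z].
In Python, from rig import get_obs, snapshot, job_done, regions_of gives the robot as it stands.
- The arm moves only by the tool apply_moves, never from a script. Its arguments are lists of equal length, an entry for each row: "slide": the shift along the tool's x, y, z each as a share of 300 mm, from -1 to 1, a list of three; "angular": the turn, a rotation vector about the tool's x, y, z each as a share of 180 degrees, from -1 to 1, a list of three. A call has 1 to 12 rows; each row is the pose to reach, as a shift and turn from the pose commanded when the call began, along the tool's axes at that moment, turning the shorter way round; what a row does not reach only later rows make up. A row lasts 1/10 s, in which the tool goes at most 50 mm and 8.59 degrees, less where a joint would pass 70% of its speed; a pose out of reach is approached as far as the arm can. A call with a number of a shift or a turn outside -1 to 1 is refused whole. A call with a gripper value outside its range is refused whole. "claw" is the closure, from -1 (fully open) to 1 (shut), so that 0 is half open, set as the call begins (left out, the last holds). The fingers move at their own pace and stop on an object; "force" is the grip in N (left out, the last holds). Time passes only in rows, so rows that repeat a pose let the fingers close. It gives the time, the measured TCP pose, the force and the opening at its end, in the units of the state.
- get_obs(): the state, without advancing time (a new reading comes with each control period).
- snapshot(name): name is "side" or "top"; returns a dict with "color" (420x560x3 uint8, red, green, blue), "z_map" (420x560 float32, m along the optical axis (not along the pixel's ray), 0 where there is no reading), "vertical_fov" (degrees; the focal length in pixels is half the picture's height over the tangent of half this angle, whatever the lens; pixels are square), "cx", "cy" (the principal point, pixels), "D" ([k1, k2, p1, p2, k3] as OpenCV has them; the pictures are not rectified), "pose" (4x4, takes a point from camera to world coordinates). Camera axes: x right, y up, looking along -z (the intrinsics and any distortion apply to the point x, -y, -z); pixel columns grow to the right and rows downward; lengths in m; the calibration is good to about 2 mm. A picture is of the moment at which its call begins.
- job_done(): hands the job in, once; it reports no verdict.
Trained networks look in the newest picture that a camera, given by its name, has taken for a name from the list of things; names that differ only in an ending like _2 or _b are one class to them, and where a whole thing is asked for, a point or a joint stands for the part that bears it (a point fixed in the world has none). Each returns a list of dicts, best first, with "conf" (0 to 1); they miss things now and then, are a little off and sometimes report something else, mostly with a low value. They report only what shows in the picture. A call takes as long as a camera call. They do not tell look-alikes from the thing itself.
- regions_of(camera, query): "pixels" (420x560 bool, what is visible of it) and "xy" ([column, row] in pixels, amid what is visible of it).
The state is a dict: "time": time; "joints": joint angles; "dq": joint speeds; "effort": joint torques, N m; "ee_pos": TCP position; "tcp_rot": TCP orientation; "contact_force": force on the tool from outside, world axes, zero at the start; "wrist_torque": the same for the moment, N m; "gripper_width": finger opening in m.
Only numpy, scipy, OpenCV 4.12 (cv2) and the standard library are available. Lean on these libraries where they do the work, as an engineer would, in place of code of your own. Each camera call takes 0.05 s, during which the arm holds its last target. There are 200 camera calls.

TASK

Lift the clear dust cover off the pulley hub by its handle plate and hang it by the window in that plate on the hook, leaving it hanging free. Then take the black keyed spindle out of its wooden block, push it into the hub, turning it until its key slips into the keyway, and keep pushing against the spring in the bore until its collar sits flush on the hub. Finish while still holding the spindle pressed fully home, without disturbing the blue roller and the bracket standing behind.

Things in the scene. Friction and masses are not known exactly. Their poses are not given: they have to be found in the camera images.
- cover: Clear round dust cap, 80 mm wide, 28 mm tall, open below, 74 mm inside; loose, about 0.12 kg. Origin: centre of its lower rim, z up. At the start its 4 mm thick top rests on the hub's face, the skirt 24 mm below; lifts straight off. On top a white upright handle plate, 10 mm thick (along its x), 52 mm wide (along y): see the next two points.
- cover_grip (a point): Where to pinch the handle plate: centre of its solid upper block (10 x 52 x 50 mm), 32 mm above the window's upper edge, 18 mm below the plate's top, 94 mm above the cover's rim. Axes as the cover: x through the thickness.
- cover_window (a point): Middle of the upper edge of the handle plate's window (34 mm wide along y, 34 mm high, open along x, between two legs), in the plate's mid-plane: the edge that rests on the hook. 32 mm below cover_grip. Axes as the cover.
- hook: Fixed hook stand: steel foot 110 x 110 x 12 mm, round post 8 mm thick in its middle, and at its top, axis 140 mm above the table, a level round arm 8 mm thick running 100 mm along the stand's own -x, then a small tip turned up. Origin: centre of the foot's underside, z up.
- hook_seat (a point): Point on top of the hook's arm, 70 mm from the post, 144 mm above the table, where the cover's window edge should rest. Axes as the stand: the arm points to -x and is threaded through the window along x; the tip's top stands 10 mm above this point's level, 26 to 39 mm further along -x.
- fixture: Fixed fixture: aluminium base plate 130 x 130 x 12 mm with a grey printed pulley hub about 66 mm in diameter, its top face 77 mm above the table. Origin: centre of the plate's underside; z up; the keyway lies towards its +x.
- hub_mouth (a point): Centre of the hub's bore at the top face. z up along the bore, x towards the keyway. Bore 22 mm in diameter; the keyway is a slot 8.6 mm wide that reaches 16.5 mm from the axis, full depth. A spring plunger waits 38 mm below the face.
- plunger (a joint): Spring plunger (steel pin, 16 mm diameter) inside the bore: 0 when up, grows as it is pressed down (m), at most 0.012; the spring pushes back with about 3.5 N at 0 and 9 N at 0.008. It reads 0.008 when the spindle's collar is flush on the hub; let go, the spindle is pushed back up.
- spindle: Black printed spindle, about 0.15 kg, loose, upright. Origin: centre of its lower tip, z up. Shaft 20 mm thick, z = 0 to 46 mm, its lowest 8 mm tapering to 13 mm. Key 6 mm wide, out to 15 mm from the axis towards the spindle's +x, from z = 14 to 46 mm: a 14 mm round pilot enters the bore before the key. Collar and square head above: see the points.
- spindle_grip (a point): Centre of the spindle's square head (24 x 24 mm, sides along x and y, 48 mm tall), 78 mm above its tip, 32 mm above the collar's underside. Axes as the spindle: x towards the key.
- spindle_collar (a point): Centre of the collar's underside: meets hub_mouth when fully home. 46 mm above the tip. Collar 42 mm wide, 6 mm thick, with an 8 mm wide ear out to 30 mm from the axis on the key's side, showing where the key is. Axes as the spindle.
- holder: Fixed wooden block 80 x 80 x 60 mm with an upright 34 mm hole right through its middle; the spindle stands in it, its collar resting on the block's top, and lifts straight out (46 mm of shaft). Origin: centre of its underside.
- blue_roller: Bystander: blue stepped roller, 48 mm in diameter, 50 mm tall, standing loose. Origin: centre of its underside.
- bracket: Bystander: black L-shaped bracket 50 x 30 x 48 mm, standing loose. Origin: centre of its underside.
Not all that is in view belongs to the job. What is meant by the cover is not orange or purple, and is the larger of those in its own colour.

How it is judged:
On the way, in this order (a step that is already met when the one before it is completed fails the run):
1. the cover hangs free on the hook, released (contact force between cover and hook above 0.3 N and contact force between cover and the fingers below 0.05 N and contact force between cover and fixture below 0.05 N and distance between cover_window and hook_seat below 0.05 m and height (world z) of cover_window above 0.1 m and angle between cover_window's own z axis and vertical below 0.4 rad and linear speed of cover below 0.08 m/s), for 0.3 s.
2. the spindle is in the hub with its key well into the keyway (horizontal distance between spindle_collar and hub_mouth below 0.004 m and angle between the z axis of spindle_collar and the z axis of hub_mouth, either way round below 0.1 rad and z of spindle_collar in the frame of hub_mouth below 0.022 m and angle between the x axis of spindle_collar and the x axis of hub_mouth, either way round below 0.2 rad), for 0.1 s.
At the end, for the whole second after the job is handed in: Cover hangs at rest on the hook by its window (edge within 50 mm of the seat, tilt under 0.4 rad, not touched by fingers or fixture); fingers still hold the spindle in the hub: collar within 3 mm of the face, 4 mm of the axis, key in line within 0.2 rad, plunger down over 5 mm (all of step 1 and horizontal distance between spindle_collar and hub_mouth below 0.004 m and angle between the z axis of spindle_collar and the z axis of hub_mouth, either way round below 0.1 rad and z of spindle_collar in the frame of hub_mouth between -0.003 and 0.003 m and angle between the x axis of spindle_collar and the x axis of hub_mouth, either way round below 0.2 rad and value of joint plunger above 0.005 m and contact force between the fingers and spindle above 2 N); the arm keeps its last pose, push and grip.
It fails at once if a bystander is moved more than 3 cm (distance of any of blue_roller, bracket from where it was at the start of the episode above 0.03 m).
It also fails if it takes over 56 s, if anything falls off the work surface, if the arm or the gripper's body presses on something with over 40 N, if the wrist force passes 120 N, or if a joint passes its speed limit or range.

## Working session

There is one attempt and no reset: what is moved stays moved. The work goes in short steps, Python scripts to look and compute and a tool call to move; the robot and the scene stay as the last step left them, time stands still between calls to the robot, and variables do not carry over. Pictures are saved under pics/ and viewed, on a budget of 10 in all, crops included, one or two more only if the job needs it, and the job is handed in when it is done.

Besides the shell and the picture viewer there is one more tool, called after ">>>" as name(argument=value, ...) on one line, values as JSON. apply_moves: Moves the arm, as the interface text tells. Its arguments: {"type":"object","properties":{"slide":{"type":"array"},"angular":{"type":"array"},"claw":{"type":"number"},"force":{"type":"number"}},"required":["slide","angular"]}

```bash
mkdir -p pics; cat > h.py <<'E'
import numpy as np, cv2
from rig import get_obs, snapshot, job_done, regions_of
def K(s):
    f=s['color'].shape[0]/2/np.tan(np.radians(s['vertical_fov'])/2)
    return np.array([[f,0,s['cx']],[0,f,s['cy']],[0,0,1.]])
def cloud(s):
    H,W=s['z_map'].shape
    u,v=np.meshgrid(np.arange(W),np.arange(H))
    p=cv2.undistortPoints(np.stack([u,v],-1).reshape(-1,1,2).astype(np.float64),K(s),np.array(s['D'],float)).reshape(H,W,2)
    z=s['z_map']
    c=np.stack([p[...,0]*z,-p[...,1]*z,-z],-1)
    P=np.array(s['pose'])
    w=c@P[:3,:3].T+P[:3,3]; w[z<=0]=np.nan
    return w
def save(n,im): cv2.imwrite('pics/'+n+'.png',im[...,::-1])
E
python3 - <<'E'
from h import *
import pickle
D={}
for c in('side','top'):
    s=snapshot(c); D[c]=s; w=cloud(s); save(c+'0',s['color'])
    print(c,s['vertical_fov'],s['D'],np.round(s['pose'],3).tolist())
    for q in('cover','hook','fixture','spindle','holder','blue_roller','bracket'):
        for r in regions_of(c,q):
            m=r['pixels']; p=w[m]; p=p[~np.isnan(p[:,0])]
            if len(p): print(q,round(r['conf'],2),np.round(r['xy']),m.sum(),np.round(np.median(p,0),3),np.round(np.percentile(p,2,axis=0),3),np.round(np.percentile(p,98,axis=0),3))
pickle.dump(D,open('s0.pkl','wb'))
im=np.vstack([D['side']['color'],D['top']['color']])
o=get_obs();print(o)
E
```

```text
side 56.253621034987326 [0.00761701 0.         0.         0.         0.        ] [[-0.847, 0.353, -0.397, 0.249], [-0.531, -0.57, 0.626, 0.555], [-0.005, 0.741, 0.671, 0.684], [0.0, 0.0, 0.0, 1.0]]
cover 0.81 [379. 253.] 810 [ 0.387 -0.048  0.021] [ 0.362 -0.079 -0.001] [ 0.418 -0.026  0.083]
cover 0.74 [256. 216.] 935 [ 0.683 -0.003  0.027] [ 0.655 -0.081 -0.   ] [0.747 0.023 0.112]
cover 0.73 [312. 223.] 1246 [0.533 0.008 0.08 ] [ 0.5   -0.098  0.001] [0.577 0.033 0.165]
cover 0.71 [354. 209.] 716 [ 0.49  -0.152  0.022] [ 0.462 -0.236 -0.   ] [ 0.532 -0.127  0.086]
cover 0.64 [343. 152.] 273 [ 0.595 -0.29   0.085] [ 0.581 -0.306  0.06 ] [ 0.616 -0.278  0.114]
hook 0.79 [202. 328.] 3413 [0.592 0.296 0.012] [0.515 0.239 0.003] [0.651 0.347 0.144]
fixture 0.96 [307. 253.] 1888 [0.517 0.023 0.012] [ 0.462 -0.072  0.   ] [0.608 0.071 0.041]
spindle 0.75 [342. 150.] 293 [ 0.595 -0.29   0.084] [ 0.581 -0.351  0.046] [ 0.632 -0.278  0.114]
holder 0.93 [343. 167.] 951 [ 0.583 -0.27   0.043] [ 0.551 -0.325  0.002] [ 0.646 -0.248  0.061]
blue_roller 0.63 [215. 241.] 486 [0.721 0.116 0.034] [0
[... 1477 characters left out ...]
': 0.8, 'joints': array([-1.11499474e+00,  2.40574616e-01,  5.02919560e-03,  1.33522515e+00,
        6.70605962e-06,  1.57080653e+00]), 'dq': array([-3.25875916e-03, -2.16648524e-03, -6.80287622e-04, -5.15481986e-05,
        1.85175090e-04, -8.15805071e-04]), 'effort': array([-4.65815210e-04, -3.72150922e+01,  2.52677715e+01,  8.95637568e-04,
       -1.27725880e-04,  7.13109273e-06]), 'ee_pos': array([ 0.22009431, -0.4489564 ,  0.24833032]), 'tcp_rot': array([ 3.96904903e-06,  8.48579121e-01, -5.29068498e-01,  1.27038624e-05]), 'contact_force': array([-0.54297374, -0.45060419, -0.62594216]), 'wrist_torque': array([ 0.02272886, -0.05518508,  0.00394278]), 'gripper_width': 0.08552119318124998}
```

```bash
python3 - <<'E'
from h import *
import pickle
D=pickle.load(open('s0.pkl','rb'))
t=D['top']['color'][110:340,120:460]; s=D['side']['color'][120:400,130:430]
save('a',cv2.resize(t,(800,541),interpolation=cv2.INTER_CUBIC)); save('b',cv2.resize(s,(640,597),interpolation=cv2.INTER_CUBIC))
E
```

```text
(no output)
```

View pics/a.png

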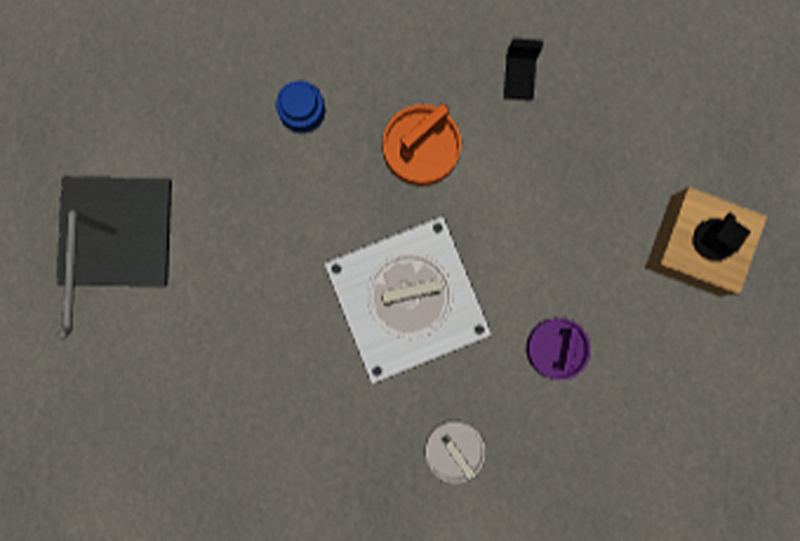

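View pics/b.png

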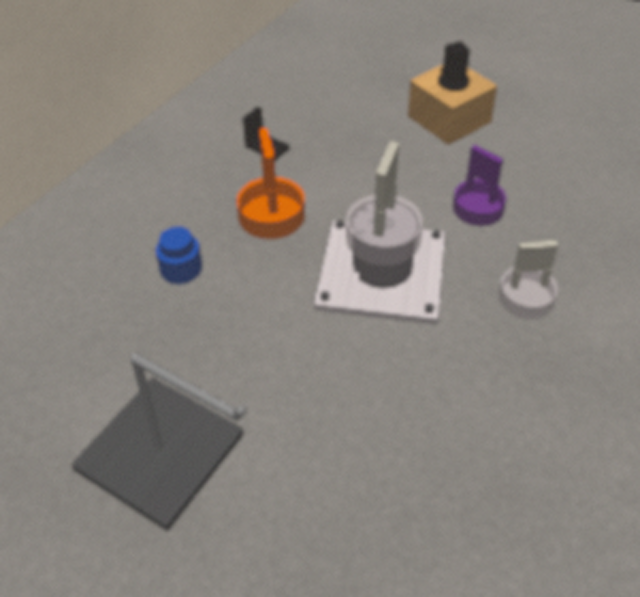

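```bash
cat > meas.py <<'E'
from h import *
import pickle
D=pickle.load(open('s0.pkl','rb'))
W={c:cloud(D[c]) for c in D}
P={c:W[c].reshape(-1,3) for c in W}
def sel(p,c,r,z0,z1):
    return p[(np.hypot(p[:,0]-c[0],p[:,1]-c[1])<r)&(p[:,2]>z0)&(p[:,2]<z1)]
def rect(q):
    (c,s,a)=cv2.minAreaRect((q[:,:2]*1000).astype(np.float32)); return np.round(c,1),np.round(s,1),round(a,1)
def circ(q,r):
    from scipy.optimize import least_squares
    h=q[cv2.convexHull(q[:,:2].astype(np.float32),returnPoints=False).ravel(),:2]
    f=least_squares(lambda x:np.hypot(h[:,0]-x[0],h[:,1]-x[1])-r,q[:,:2].mean(0),loss='soft_l1',f_scale=.002); return np.round(f.x,4)
if __name__=='__main__':
  for c in P:
    p=P[c]
    print(c)
    q=sel(p,(.537,-.004),.05,.155,.18); print('handle top',len(q),rect(q),np.median(q[:,2]))
    q=sel(p,(.537,-.004),.05,.073,.09); print('cover top',len(q),rect(q),circ(q,.04))
    q=sel(p,(.537,-.004),.1,.008,.016); print('plate',len(q),rect(q))
    q=sel(p,(.59,.29),.1,.006,.02); print('foot',len(q),rect(q))
    q=sel(p,(.56,.3),.15,.135,.16); print('arm',len(q),rect(q),np.round(np.percentile(q,[1,50,99],axis=0),3).tolist())
    q=sel(p,(.6,-.29),.1,.055,.065); print('block',len(q),rect(q))
    q=sel(p,(.6,-.29),.06,.109,.13); print('head',len(q),rect(q),np.median(q[:,2]))
E
python3 meas.py
```

```text
side
handle top 111 (array([538.7,  -5.8]), array([10.2, 53.9]), 14.5) 0.16363860889472304
cover top 673 (array([538.4,  -4.6]), array([78. , 78.6]), 29.2) [ 0.5385 -0.0057]
plate 1451 (array([537.9,  -4.8]), array([130.1, 131.7]), 23.1)
foot 2885 (array([600.1, 292.8]), array([111.1, 110.7]), 0.1)
arm 312 (array([547.6, 292.7]), array([111.1,   8.7]), 0.7) [[0.493, 0.289, 0.138], [0.544, 0.294, 0.143], [0.6, 0.297, 0.154]]
block 398 (array([ 599.2, -297.2]), array([83.5, 84.6]), 72.2)
head 55 (array([ 599.7, -297. ]), array([22.6, 26.1]), 53.7) 0.11293959646819118
top
handle top 132 (array([538.8,  -5.4]), array([10.1, 52. ]), 14.1) 0.16514492458476437
cover top 873 (array([538.8,  -4.8]), array([76.9, 77.1]), 1.3) [ 0.5387 -0.0055]
plate 1880 (array([537.6,  -4.9]), array([129.6, 130.1]), 23.2)
foot 1951 (array([606.9, 294.1]), array([123.6, 111.7]), 1.0)
arm 225 (array([547.2, 292.9]), array([111.6,   8.7]), 0.4) [[0.493, 0.289, 0.138], [0.546, 0.292, 0.144], [0.602, 0.297, 0.154]]
block 955 (array([ 599.3, -297.1]), array([81.2, 81. ]), 70.0)
head 135 (array([ 599. , -296.6]), array([23.7, 25. ]), 54.0) 0.11433635198557324
```

Look-alikes of the cover (top image, full-frame pixels):
- orange at (300,172)
- purple at (358,262)
- small clear at (312,302)
- large clear at (294,235), on the hub

I choose the large clear one. It sits on the hub, its top is about 78 mm wide at z≈0.08, and the handle top is at 0.165 m, as it should be. The two crops already show this closely.

```bash
cat > go.py <<'E'
import sys
from h import *
from scipy.spatial.transform import Rotation as R
def tgt(x,y,z,yaw,o=None):
    o=o or get_obs(); q=o['tcp_rot']; A=R.from_quat([q[1],q[2],q[3],q[0]])
    a=np.radians(yaw); c,s=np.cos(a),np.sin(a)
    B=R.from_matrix(np.array([[c,s,0],[s,-c,0],[0,0,-1]]))
    return np.round(A.inv().apply(np.array([x,y,z])-o['ee_pos'])/.3,4), np.round((A.inv()*B).as_rotvec()/np.pi,4)
if __name__=='__main__':
    o=get_obs(); x=R.from_quat(np.roll(o['tcp_rot'],-1)).as_matrix()
    print(round(o['time'],2),o['ee_pos'].round(4),'yaw',np.degrees(np.arctan2(x[1,0],x[0,0])).round(2),o['joints'].round(2),'F',o['contact_force'].round(1),o['gripper_width'].round(4))
    for a in sys.argv[1:]:
        t=tgt(*map(float,a.split(',')),o=o); print(a,t[0].tolist(),t[1].tolist())
E
python3 go.py .5387,-.0054,.248,14.3 .5387,-.0054,.148,14.3
python3 - <<'E'
from meas import *
for c in P:
    q=sel(P[c],(.599,-.2968),.036,.0635,.07)
    d=q[:,:2]-[.599,-.2968]; r=np.hypot(*d.T); a=np.degrees(np.arctan2(d[:,1],d[:,0]))
    print(c,len(q),np.c_[r*1000,a][r>.023].round(0).tolist())
E
```

```text
side 56 [[29.0, -27.0]]
top 120 [[30.0, 9.0], [33.0, -27.0], [34.0, 38.0], [27.0, -19.0], [29.0, -28.0], [28.0, -29.0], [30.0, -33.0], [35.0, -43.0], [25.0, -28.0], [27.0, -33.0], [29.0, -37.0], [30.0, -40.0], [28.0, -43.0], [26.0, 65.0], [30.0, -111.0], [33.0, -145.0], [32.0, -157.0], [33.0, -162.0]]Traceback (most recent call last):
  File "go.py", line 11, in <module>
    print(round(o['time'],2),o['ee_pos'].round(4),'yaw',np.degrees(np.arctan2(x[1,0],x[0,0])).round(2),o['joints'].round(2),'F',o['contact_force'].round(1),o['gripper_width'].round(4))
                                                                                                                                                            ^^^^^^^^^^^^^^^^^^^^^^^^
AttributeError: 'float' object has no attribute 'round'
```

```bash
sed -i "s/o\['gripper_width'\].round(4)/round(o['gripper_width'],4)/" go.py
python3 go.py .5387,-.0054,.248,14.3 .5387,-.0054,.148,14.3
```

```text
0.8 [ 0.2201 -0.449   0.2483] yaw -63.89 [-1.11  0.24  0.01  1.34  0.    1.57] F [-0.5 -0.5 -0.6] 0.0855
.5387,-.0054,.248,14.3 [-0.8601, -1.6044, 0.0011] [0.0, -0.0, -0.4344]
.5387,-.0054,.148,14.3 [-0.8601, -1.6044, 0.3344] [0.0, -0.0, -0.4344]
```

>>> apply_moves(slide=[[-0.08,-0.16,0],[-0.16,-0.32,0],[-0.24,-0.48,0],[-0.32,-0.64,0],[-0.4,-0.8,0],[-0.48,-0.96,0]], angular=[[0,0,-0.04],[0,0,-0.08],[0,0,-0.12],[0,0,-0.16],[0,0,-0.2],[0,0,-0.24]], claw=-1, force=40)

```text
time: 1.4
ee_pos: [0.4029, -0.2087, 0.2486]
tcp_rot: [0.0, 0.984, -0.177, 0.0]
contact_force: [1.0, -1.4, -0.5]
gripper_width: 0.0851
```

```bash
python3 go.py .5387,-.0054,.248,14.3 .5387,-.0054,.150,14.3
```

```text
1.4 [ 0.4029 -0.2087  0.2486] yaw -20.4 [-0.48  0.15 -0.11  1.31 -0.    1.45] F [ 1.  -1.4 -0.5] 0.0851
.5387,-.0054,.248,14.3 [0.188, -0.793, 0.002] [0.0001, -0.0003, -0.1928]
.5387,-.0054,.150,14.3 [0.1877, -0.793, 0.3287] [0.0001, -0.0003, -0.1928]
```

>>> apply_moves(slide=[[0.03,-0.12,0],[0.06,-0.25,0],[0.09,-0.38,0],[0.12,-0.51,0],[0.15,-0.63,0.02],[0.175,-0.73,0.05],[0.188,-0.785,0.1],[0.188,-0.785,0.15],[0.188,-0.785,0.15]], angular=[[0,0,-0.03],[0,0,-0.06],[0,0,-0.09],[0,0,-0.12],[0,0,-0.15],[0,0,-0.175],[0,0,-0.192],[0,0,-0.192],[0,0,-0.192]])

```text
time: 2.3
ee_pos: [0.536, -0.0098, 0.2002]
tcp_rot: [-0.0, 0.993, 0.121, -0.003]
contact_force: [-0.6, -0.4, -0.4]
gripper_width: 0.0854
```

```bash
python3 go.py .5387,-.0054,.150,14.3
```

```text
2.3 [ 0.536  -0.0098  0.2002] yaw 13.92 [-0.02  0.34  0.02  1.25 -0.    1.31] F [-0.6 -0.4 -0.4] 0.0854
.5387,-.0054,.150,14.3 [0.0131, -0.0119, 0.1674] [-0.0004, 0.0019, -0.0021]
```

Descend and grip.

>>> apply_moves(slide=[[0.013,-0.012,0.06],[0.013,-0.012,0.12],[0.013,-0.012,0.167],[0.013,-0.012,0.167]], angular=[[0,0.002,-0.002],[0,0.002,-0.002],[0,0.002,-0.002],[0,0.002,-0.002]])

```text
time: 2.7
ee_pos: [0.539, -0.0065, 0.1516]
tcp_rot: [-0.001, 0.992, 0.123, 0.001]
contact_force: [-0.9, 0.4, -0.6]
gripper_width: 0.0851
```

>>> apply_moves(slide=[[0,0,0],[0,0,0],[0,0,0],[0,0,0],[0,0,0],[0,0,0],[0,0,0],[0,0,0]], angular=[[0,0,0],[0,0,0],[0,0,0],[0,0,0],[0,0,0],[0,0,0],[0,0,0],[0,0,0]], claw=1, force=40)

```text
time: 3.5
ee_pos: [0.5408, -0.0055, 0.1533]
tcp_rot: [-0.0, 0.992, 0.124, 0.003]
contact_force: [-1.0, 0.0, 2.0]
gripper_width: 0.0093
```

```bash
python3 go.py .5387,-.0054,.23,14.3
```

```text
3.5 [ 0.5408 -0.0055  0.1533] yaw 14.24 [-0.01  0.37 -0.06  1.13  0.    1.31] F [-1.  0.  2.] 0.0093
.5387,-.0054,.23,14.3 [-0.0051, -0.002, -0.2558] [-0.0, -0.002, -0.0003]
```

>>> apply_moves(slide=[[0,0,-0.05],[0,0,-0.12],[0,0,-0.2],[0,0,-0.27],[0,0,-0.27]], angular=[[0,0,0],[0,0,0],[0,0,0],[0,0,0],[0,0,0]])

```text
time: 4.0
ee_pos: [0.5422, -0.0057, 0.2371]
tcp_rot: [0.0, 0.992, 0.124, 0.006]
contact_force: [0.3, -0.2, -1.0]
gripper_width: 0.0095
```

```bash
python3 go.py .445,.293,.2,.3
```

```text
4.0 [ 0.5422 -0.0057  0.2371] yaw 14.24 [-0.01  0.32  0.08  1.32  0.    1.31] F [ 0.3 -0.2 -1. ] 0.0095
.445,.293,.2,.3 [-0.0706, -1.0448, 0.1211] [0.0, -0.0039, 0.0774]
```

>>> apply_moves(slide=[[-0.007,-0.06,0.01],[-0.014,-0.16,0.02],[-0.021,-0.28,0.03],[-0.028,-0.4,0.04],[-0.035,-0.52,0.05],[-0.045,-0.64,0.06],[-0.055,-0.76,0.07],[-0.06,-0.86,0.08],[-0.065,-0.94,0.1],[-0.07,-0.98,0.12],[-0.07,-0.98,0.12],[-0.07,-0.98,0.12]], angular=[[0,-0.004,0.01],[0,-0.004,0.02],[0,-0.004,0.03],[0,-0.004,0.04],[0,-0.004,0.05],[0,-0.004,0.06],[0,-0.004,0.07],[0,-0.004,0.077],[0,-0.004,0.077],[0,-0.004,0.077],[0,-0.004,0.077],[0,-0.004,0.077]])

```text
time: 5.2
ee_pos: [0.4477, 0.2733, 0.1972]
tcp_rot: [0.001, 1.0, 0.003, -0.004]
contact_force: [0.0, -0.4, -0.7]
gripper_width: 0.0092
```

```bash
python3 go.py .445,.293,.2,.3; python3 - <<'E'
from h import *
import pickle
from meas import sel,rect
E={}
for c in('side','top'):
    s=snapshot(c);E[c]=s;p=cloud(s).reshape(-1,3)
    q=sel(p,(.445,.27),.06,.095,.13); print(c,'capz',len(q),rect(q) if len(q) else '',np.median(q[:,2]))
    q=sel(p,(.445,.27),.06,.13,.215); print('plate',len(q),rect(q),np.percentile(q[:,2],[2,98]))
    q=sel(p,(.5387,-.0055),.04,.07,.085); print('hub',len(q),rect(q))
pickle.dump(E,open('s1.pkl','wb'))
a=cv2.resize(E['top']['color'][190:290,120:340],(792,360),interpolation=cv2.INTER_CUBIC)
save('c',a)
b=cv2.resize(E['side']['color'][200:400,150:400],(750,600),interpolation=cv2.INTER_CUBIC);save('d',b)
E
```

```text
5.2 [0.4477 0.2733 0.1972] yaw 0.36 [ 0.55  0.32 -0.02  1.24  0.    2.11] F [ 0.  -0.4 -0.7] 0.0092
.445,.293,.2,.3 [-0.0086, -0.0657, -0.0093] [0.0005, 0.0024, 0.0004]
side capz 1664 (array([443.9, 276. ]), array([79. , 73.8]), 36.4) 0.12427823809744037
plate 695 (array([459.3, 286.3]), array([73.9, 41.2]), 37.3) [0.13205002 0.21264649]
hub 425 (array([532.6,  -8.3]), array([51.3, 69.1]), 30.4)
top capz 866 (array([446.8, 265.1]), array([78., 64.]), 0.6) 0.1253384673235563
plate 199 (array([460.7, 265.1]), array([93.1, 26. ]), 21.1) [0.13163624 0.2116175 ]
hub 587 (array([536.7,  -5. ]), array([63.9, 64.2]), 1.4)
```

View pics/c.png

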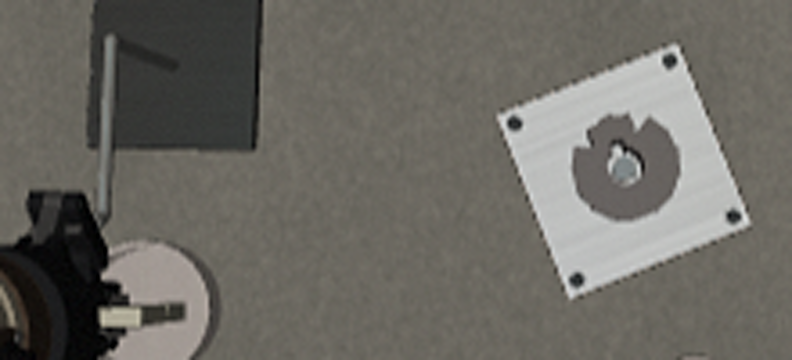

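View pics/d.png

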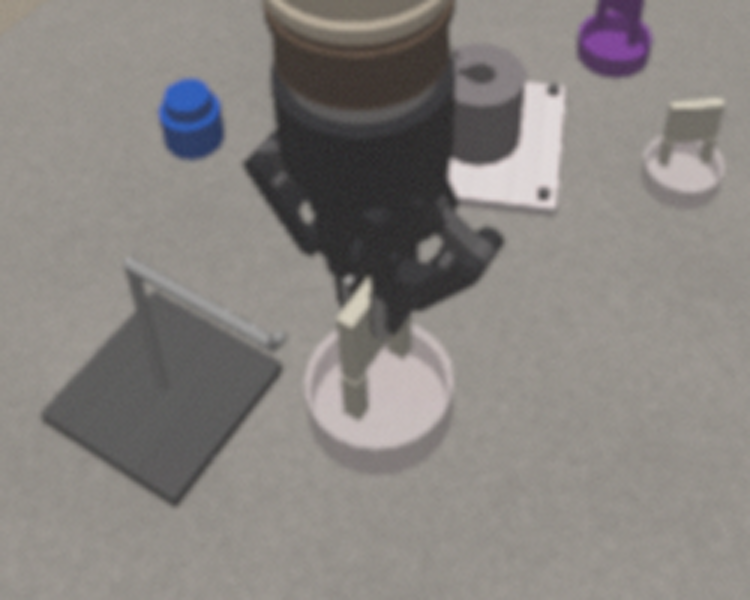

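>>> apply_moves(slide=[[-0.005,-0.03,-0.005],[-0.009,-0.066,-0.01],[-0.009,-0.066,-0.01],[-0.009,-0.066,-0.01]], angular=[[0,0.002,0],[0,0.002,0],[0,0.002,0],[0,0.002,0]])

```text
time: 5.7
ee_pos: [0.4452, 0.2944, 0.2013]
tcp_rot: [-0.0, 1.0, 0.004, 0.0]
contact_force: [0.3, -0.7, -2.4]
gripper_width: 0.0093
```

```bash
python3 go.py .531,.293,.2,.3; python3 - <<'E'
from h import *
from meas import sel,rect
s=snapshot('side');w=cloud(s);p=w.reshape(-1,3)
q=sel(p,(.445,.293),.06,.17,.24)
q=sel(p,(.445,.293),.05,.121,.131); print('cap',len(q),rect(q),np.median(q[:,2]))
b=cv2.resize(s['color'][220:400,170:395],(750,600),interpolation=cv2.INTER_CUBIC);save('e',b)
E
```

```text
5.7 [0.4452 0.2944 0.2013] yaw 0.41 [ 0.58  0.33  0.    1.24 -0.    2.15] F [ 0.3 -0.7 -2.4] 0.0093
.531,.293,.2,.3 [0.286, 0.0066, 0.0045] [-0.0, -0.0001, 0.0006]
cap 1434 (array([442. , 296.8]), array([79.1, 72.5]), 37.4) 0.12861968813597952
```

View pics/e.png

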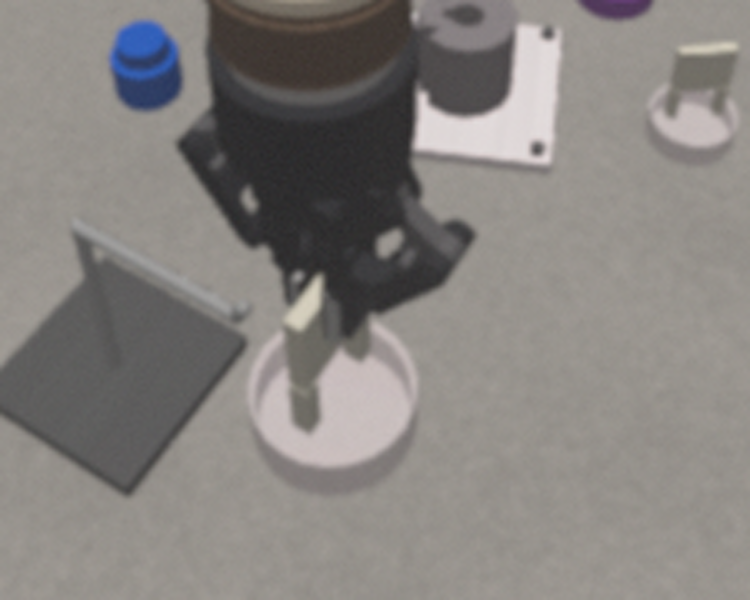

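Cover is aligned below and in front of the hook tip (tip at (240,312), plate at (305,320)), with about 8 mm of clearance each side. Threading it on now.

>>> apply_moves(slide=[[0.03,0.007,0.002],[0.08,0.007,0.002],[0.13,0.007,0.002],[0.18,0.007,0.002],[0.23,0.007,0.002],[0.27,0.007,0.002],[0.286,0.007,0.002],[0.286,0.007,0.02],[0.286,0.007,0.04],[0.286,0.007,0.05],[0.286,0.007,0.05]], angular=[[0,0,0],[0,0,0],[0,0,0],[0,0,0],[0,0,0],[0,0,0],[0,0,0],[0,0,0],[0,0,0],[0,0,0],[0,0,0]])

```text
time: 6.85
ee_pos: [0.5299, 0.2922, 0.1851]
tcp_rot: [0.001, 1.0, 0.004, -0.001]
contact_force: [0.6, -0.7, -0.7]
gripper_width: 0.0091
```

```bash
python3 go.py .531,.293,.183,.3
```

```text
6.85 [0.5299 0.2922 0.1851] yaw 0.4 [0.5  0.48 0.19 1.28 0.   2.07] F [ 0.6 -0.7 -0.7] 0.0091
.531,.293,.183,.3 [0.0037, -0.0027, 0.0071] [0.0003, 0.0006, 0.0006]
```

>>> apply_moves(slide=[[0,0,0.004],[0,0,0.008],[0,0,0.01],[0,0,0.01]], angular=[[0,0,0],[0,0,0],[0,0,0],[0,0,0]])

```text
time: 7.25
ee_pos: [0.5309, 0.2924, 0.1831]
tcp_rot: [0.0, 1.0, 0.003, 0.0]
contact_force: [-0.1, 0.3, -1.8]
gripper_width: 0.009
```

>>> apply_moves(slide=[[0,0,0],[0,0,0],[0,0,0],[0,0,0],[0,0,-0.02],[0,0,-0.1],[0,0,-0.2],[0,0,-0.3],[0,0,-0.35]], angular=[[0,0,0],[0,0,0],[0,0,0],[0,0,0],[0,0,0],[0,0,0],[0,0,0],[0,0,0],[0,0,0]], claw=-0.6)

```text
time: 8.15
ee_pos: [0.5318, 0.2929, 0.292]
tcp_rot: [-0.001, 1.0, 0.003, 0.002]
contact_force: [0.5, 0.6, -0.2]
gripper_width: 0.068
```

```bash
python3 - <<'E'
from h import *
from meas import sel,rect
s=snapshot('side');w=cloud(s);p=w.reshape(-1,3)
q=sel(p,(.53,.293),.06,.095,.13); print('cap',len(q),rect(q),np.percentile(q[:,2],[5,50,95]))
b=cv2.resize(s['color'][200:400,130:380],(750,600),interpolation=cv2.INTER_CUBIC);save('f',b)
# spindle + ear from s0, hub/keyway from s1
import pickle
t=snapshot('top'); w=cloud(t); pickle.dump(t,open('s2.pkl','wb'))
q=sel(w.reshape(-1,3),(.53,.293),.06,.095,.13); print('captop',len(q),rect(q),np.percentile(q[:,2],[5,50,95]))
q=sel(w.reshape(-1,3),(.5387,-.0055),.045,.072,.085); print('hub',len(q),rect(q))
h=cv2.resize(t['color'][210:270,260:325],(585,540),interpolation=cv2.INTER_CUBIC);k=cv2.resize(t['color'][180:240,395:455],(540,540),interpolation=cv2.INTER_CUBIC)
h=cv2.resize(h,(420,390)); k=cv2.resize(k,(380,390)); save('g',np.clip(np.hstack([h,k]).astype(float)*1.6,0,255).astype(np.uint8))
E
python3 go.py .599,-.2968,.2,54
```

```text
cap 1326 (array([526.4, 297.1]), array([79. , 71.3]), 45.7) [0.09888005 0.10967697 0.11870119]
captop 859 (array([530.2, 292.8]), array([77.4, 78.9]), 86.2) [0.10624639 0.10994108 0.11307943]
hub 586 (array([536.7,  -4.9]), array([64. , 64.1]), 1.0)
8.25 [0.5322 0.2931 0.2918] yaw 0.37 [0.5  0.45 0.41 1.53 0.   2.07] F [ 0.1 -0.1  0.1] 0.0679
.599,-.2968,.2,54 [0.2081, 1.9689, 0.3008] [-0.0001, -0.0022, -0.2979]
```

View pics/f.png

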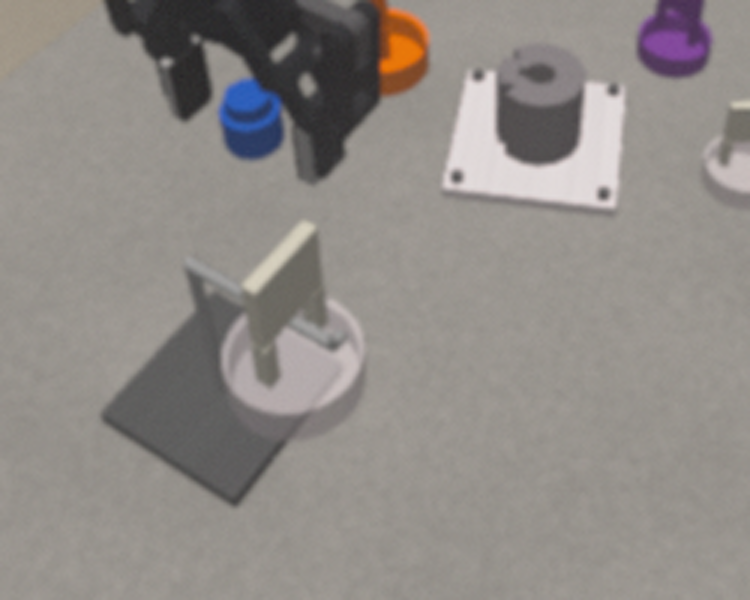

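View pics/g.png

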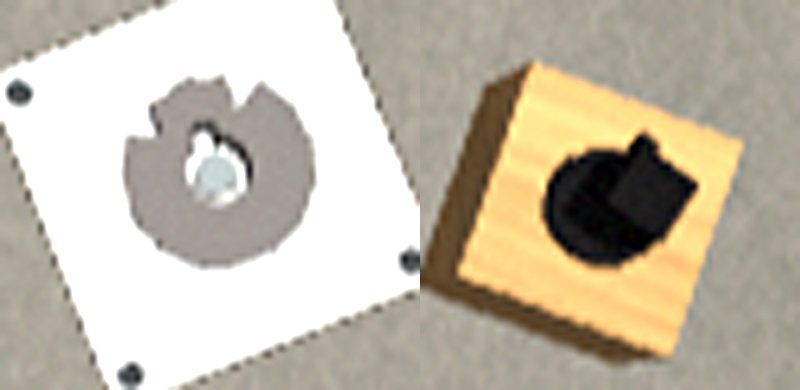

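Cover hangs level on the hook arm, plate at (280,275) with the arm through its window. Keyway lies at about 23° (left half, slot at (205,135)). The spindle's ear is at about −35° (right half, (645,140)), matching the head sides at −36°. Going to the spindle.

>>> apply_moves(slide=[[0.01,0.08,0],[0.02,0.2,0],[0.03,0.34,0],[0.04,0.48,0],[0.05,0.62,0],[0.06,0.76,0],[0.07,0.9,0],[0.08,1.0,0]], angular=[[0,0,0.02],[0,0,0.04],[0,0,0.06],[0,0,0.08],[0,0,0.1],[0,0,0.12],[0,0,0.14],[0,0,0.16]], claw=-1)

```text
time: 9.05
ee_pos: [0.5562, -0.01, 0.2869]
tcp_rot: [0.0, 0.969, -0.248, -0.001]
contact_force: [0.1, 0.2, -0.5]
gripper_width: 0.0853
```

```bash
python3 go.py .599,-.2968,.2,-36 .599,-.2968,.15,-36
```

```text
9.05 [ 0.5562 -0.01    0.2869] yaw -28.68 [-0.02  0.34  0.25  1.48 -0.    2.05] F [ 0.1  0.2 -0.5] 0.0853
.599,-.2968,.2,-36 [0.5845, 0.7699, 0.2898] [0.0005, 0.0004, 0.0407]
.599,-.2968,.15,-36 [0.5847, 0.7697, 0.4565] [0.0005, 0.0004, 0.0407]
```

>>> apply_moves(slide=[[0.08,0.1,0],[0.16,0.2,0.03],[0.25,0.32,0.07],[0.34,0.44,0.11],[0.43,0.56,0.16],[0.51,0.67,0.21],[0.56,0.74,0.26],[0.584,0.768,0.31],[0.584,0.768,0.34],[0.584,0.768,0.34]], angular=[[0,0,0.01],[0,0,0.02],[0,0,0.03],[0,0,0.04],[0,0,0.04],[0,0,0.04],[0,0,0.04],[0,0,0.04],[0,0,0.04],[0,0,0.04]])

```text
time: 10.05
ee_pos: [0.6001, -0.2917, 0.1835]
tcp_rot: [-0.001, 0.952, -0.306, -0.003]
contact_force: [-0.3, 0.6, 0.3]
gripper_width: 0.0851
```

```bash
python3 go.py .599,-.2968,.092,-36
```

```text
10.05 [ 0.6001 -0.2917  0.1835] yaw -35.58 [-0.45  0.61  0.41  1.37  0.    1.74] F [-0.3  0.6  0.3] 0.0851
.599,-.2968,.092,-36 [0.0085, 0.0159, 0.305] [0.0001, 0.0017, 0.0023]
```

>>> apply_moves(slide=[[0.008,0.016,0.05],[0.008,0.016,0.12],[0.008,0.016,0.2],[0.008,0.016,0.26],[0.008,0.016,0.3],[0.008,0.016,0.3],[0.008,0.016,0.3]], angular=[[0,0.002,0.002],[0,0.002,0.002],[0,0.002,0.002],[0,0.002,0.002],[0,0.002,0.002],[0,0.002,0.002],[0,0.002,0.002]])

```text
time: 10.75
ee_pos: [0.6011, -0.298, 0.0972]
tcp_rot: [0.001, 0.951, -0.308, 0.004]
contact_force: [-0.4, -0.1, 0.6]
gripper_width: 0.0853
```

```bash
python3 go.py .599,-.2968,.093,-36
```

```text
10.75 [ 0.6011 -0.298   0.0972] yaw -35.91 [-0.46  0.66  0.27  1.17 -0.    1.74] F [-0.4 -0.1  0.6] 0.0853
.599,-.2968,.093,-36 [-0.0082, 0.0008, 0.014] [-0.0001, -0.0024, 0.0005]
```

>>> apply_moves(slide=[[-0.004,0,0.01],[-0.004,0,0.01],[-0.004,0,0.01],[-0.004,0,0.01],[-0.004,0,0.01],[-0.004,0,0.01],[-0.004,0,0.01],[-0.004,0,0.01]], angular=[[0,0,0],[0,0,0],[0,0,0],[0,0,0],[0,0,0],[0,0,0],[0,0,0],[0,0,0]], claw=1, force=70)

```text
time: 11.55
ee_pos: [0.5998, -0.2983, 0.0937]
tcp_rot: [0.001, 0.951, -0.309, 0.004]
contact_force: [-0.9, -0.4, 4.0]
gripper_width: 0.0234
```

```bash
python3 go.py .599,-.2968,.18,-36
```

```text
11.55 [ 0.5998 -0.2983  0.0937] yaw -35.99 [-0.46  0.66  0.26  1.16 -0.    1.74] F [-0.9 -0.4  4. ] 0.0234
.599,-.2968,.18,-36 [-0.0029, -0.0025, -0.2877] [0.0, -0.0024, 0.0001]
```

>>> apply_moves(slide=[[0,0,-0.05],[0,0,-0.13],[0,0,-0.21],[0,0,-0.29],[0,0,-0.36],[0,0,-0.36]], angular=[[0,0,0],[0,0,0],[0,0,0],[0,0,0],[0,0,0],[0,0,0]])

```text
time: 12.15
ee_pos: [0.6004, -0.2983, 0.2041]
tcp_rot: [0.001, 0.951, -0.309, 0.006]
contact_force: [-0.4, -0.7, -1.0]
gripper_width: 0.0232
```

```bash
python3 go.py .5377,-.005,.19,23.2
```

```text
12.15 [ 0.6004 -0.2983  0.2041] yaw -35.98 [-0.46  0.6   0.44  1.4  -0.    1.74] F [-0.4 -0.7 -1. ] 0.0232
.5377,-.005,.19,23.2 [-0.744, -0.6682, 0.0389] [0.0016, -0.0036, -0.3288]
```

>>> apply_moves(slide=[[-0.04,-0.04,0],[-0.12,-0.11,0],[-0.21,-0.19,0],[-0.3,-0.27,0],[-0.39,-0.35,0],[-0.48,-0.43,0],[-0.57,-0.51,0],[-0.65,-0.58,0.01],[-0.71,-0.64,0.02],[-0.744,-0.668,0.04],[-0.744,-0.668,0.04],[-0.744,-0.668,0.04]], angular=[[0,0,-0.03],[0,0,-0.06],[0,0,-0.1],[0,-0.001,-0.14],[0,-0.002,-0.18],[0,-0.003,-0.22],[0,-0.003,-0.26],[0.001,-0.003,-0.29],[0.001,-0.003,-0.31],[0.001,-0.003,-0.329],[0.001,-0.003,-0.329],[0.001,-0.003,-0.329]])

```text
time: 13.35
ee_pos: [0.5355, -0.0045, 0.1864]
tcp_rot: [-0.001, 0.98, 0.201, -0.003]
contact_force: [0.8, -0.6, -1.5]
gripper_width: 0.0232
```

```bash
python3 - <<'E'
from h import *
from meas import sel,rect,circ
im=[]
for c in('side','top'):
    s=snapshot(c);p=cloud(s).reshape(-1,3)
    z=get_obs()['ee_pos']
    q=sel(p,z[:2],.035,z[2]-.0337-.004,z[2]-.0337+.009); print(c,len(q),z,rect(q))
    q=sel(p,(.5377,-.005),.04,.073,.082); print('hub',len(q),rect(q))
    save('h'+c,s['color']); im.append(s['color'])
a=cv2.resize(im[0][180:300,250:370],(600,600),interpolation=cv2.INTER_CUBIC);save('i',np.clip(a*1.5,0,255).astype(np.uint8))
E
python3 go.py .5377,-.005,.18,23.2
```

```text
side 150 [ 0.53590941 -0.00493642  0.18690001] (array([534.4,   4.6]), array([48.1, 27.3]), 28.6)
hub 442 (array([537.9,  -5.8]), array([64.8, 66. ]), 42.5)
top 0 [ 0.53617321 -0.00520357  0.187226  ] (array([0., 0.]), array([0., 0.]), 0.0)
hub 0 (array([0., 0.]), array([0., 0.]), 0.0)
13.45 [ 0.5362 -0.0052  0.1872] yaw 23.13 [-0.01  0.35 -0.01  1.22 -0.    1.16] F [-0.5  0.3 -0.3] 0.0233
.5377,-.005,.18,23.2 [0.005, 0.0014, 0.0241] [-0.0005, 0.0012, -0.0004]
```

View pics/i.png

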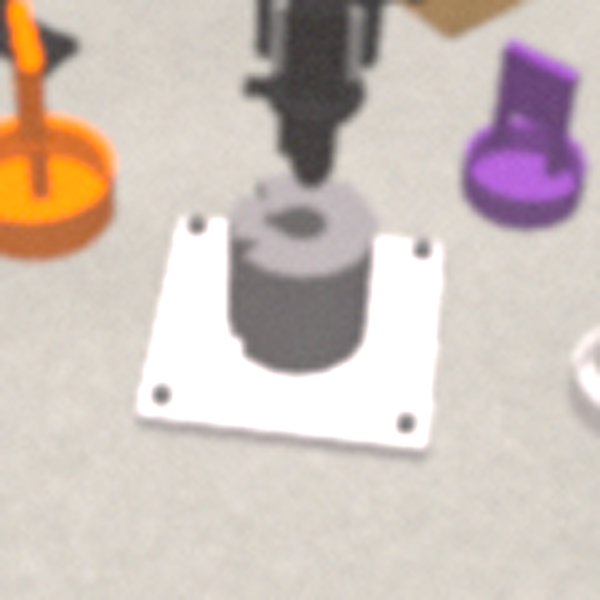

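Spindle hangs upright above the hub at (310,100), its ear (250,88) on the same side as the keyway (275,218). I'll enter the bore with the pilot first.

>>> apply_moves(slide=[[0.005,0,0.02],[0.005,0,0.05],[0.005,0,0.08],[0.005,0,0.1],[0.005,0,0.1]], angular=[[0,0.001,0],[0,0.001,0],[0,0.001,0],[0,0.001,0],[0,0.001,0]])

```text
time: 13.95
ee_pos: [0.5364, -0.0039, 0.1561]
tcp_rot: [-0.001, 0.98, 0.201, -0.002]
contact_force: [-0.4, 1.1, -2.0]
gripper_width: 0.0234
```

```bash
python3 go.py .5378,-.0052,.147,23.2
```

```text
13.95 [ 0.5364 -0.0039  0.1561] yaw 23.22 [-0.01  0.37 -0.06  1.14  0.    1.16] F [-0.4  1.1 -2. ] 0.0234
.5378,-.0052,.147,23.2 [0.0028, 0.0059, 0.0302] [-0.0009, 0.0009, 0.0001]
```

>>> apply_moves(slide=[[0.003,0.004,0.01],[0.003,0.004,0.02],[0.003,0.004,0.03],[0.003,0.004,0.03]], angular=[[0,0,0],[0,0,0],[0,0,0],[0,0,0]])

```text
time: 14.35
ee_pos: [0.5386, -0.0046, 0.1483]
tcp_rot: [-0.001, 0.98, 0.201, -0.0]
contact_force: [-0.4, -0.6, -1.9]
gripper_width: 0.0235
```

```bash
python3 go.py .5378,-.0052,.135,23.2
```

```text
14.35 [ 0.5386 -0.0046  0.1483] yaw 23.23 [-0.01  0.38 -0.07  1.12  0.    1.16] F [-0.4 -0.6 -1.9] 0.0235
.5378,-.0052,.135,23.2 [-0.0034, 0.0009, 0.0444] [-0.0005, 0.0001, 0.0002]
```

>>> apply_moves(slide=[[0,0,0.01],[0,0,0.02],[0,0,0.03],[0,0,0.04],[0,0,0.04]], angular=[[0,0,0],[0,0,0],[0,0,0],[0,0,0],[0,0,0]])

```text
time: 14.85
ee_pos: [0.5387, -0.0047, 0.1362]
tcp_rot: [-0.001, 0.98, 0.201, -0.0]
contact_force: [1.1, -1.5, -1.8]
gripper_width: 0.0234
```

```bash
python3 go.py .5378,-.0052,.125,23.2
```

```text
14.85 [ 0.5387 -0.0047  0.1362] yaw 23.23 [-0.01  0.39 -0.09  1.09  0.    1.16] F [ 1.1 -1.5 -1.8] 0.0234
.5378,-.0052,.125,23.2 [-0.0033, 0.0005, 0.0373] [-0.0005, 0.0002, 0.0002]
```

The key has gone in without resistance. Pushing on.

>>> apply_moves(slide=[[0,0,0.015],[0,0,0.03],[0,0,0.045],[0,0,0.06],[0,0,0.07],[0,0,0.08],[0,0,0.08]], angular=[[0,0,0],[0,0,0],[0,0,0],[0,0,0],[0,0,0],[0,0,0],[0,0,0]], force=90)

```text
time: 15.55
ee_pos: [0.5388, -0.0046, 0.113]
tcp_rot: [-0.001, 0.98, 0.201, 0.0]
contact_force: [-0.6, -1.6, 5.0]
gripper_width: 0.0229
```

```bash
python3 go.py .5378,-.0052,.1107,23.2
```

```text
15.55 [ 0.5388 -0.0046  0.113 ] yaw 23.23 [-0.01  0.41 -0.12  1.04  0.    1.16] F [-0.6 -1.6  5. ] 0.0229
.5378,-.0052,.1107,23.2 [-0.0038, 0.0005, 0.0078] [-0.0004, -0.0001, 0.0002]
```

>>> apply_moves(slide=[[0,0,0.004],[0,0,0.008],[0,0,0.012],[0,0,0.012]], angular=[[0,0,0],[0,0,0],[0,0,0],[0,0,0]])

```text
time: 15.95
ee_pos: [0.5388, -0.0046, 0.1106]
tcp_rot: [-0.001, 0.98, 0.201, 0.0]
contact_force: [-2.8, -1.4, 11.0]
gripper_width: 0.0233
```

>>> apply_moves(slide=[[0,0,0.003],[0,0,0.003],[0,0,0.003]], angular=[[0,0,0],[0,0,0],[0,0,0]])

```text
time: 16.25
ee_pos: [0.5388, -0.0046, 0.1106]
tcp_rot: [-0.0, 0.98, 0.201, 0.001]
contact_force: [-5.3, -3.0, 15.2]
gripper_width: 0.0232
```

```bash
python3 - <<'E'
from h import *
from meas import sel,rect
s=snapshot('side');p=cloud(s).reshape(-1,3)
q=sel(p,(.53,.293),.06,.1,.125); print('cap',len(q),rect(q),np.median(q[:,2]))
q=sel(p,(.5378,-.005),.032,.07,.092); print('collar/hub z hist',np.histogram(q[:,2],np.arange(.07,.0921,.002)))
for n,c in(('blue',(.725,.108)),('br',(.775,-.117))):
    q=sel(p,c,.05,.004,.06); print(n,len(q),np.median(q,axis=0).round(3))
b=cv2.resize(s['color'][160:400,130:400],(675,600),interpolation=cv2.INTER_CUBIC);save('j',np.clip(b*1.3,0,255).astype(np.uint8))
E
python3 go.py
```

```text
cap 1213 (array([527. , 296.5]), array([78.9, 70.6]), 44.5) 0.10981394977830383
collar/hub z hist (array([ 10,   9,  61, 107,  25,  45,  54,   6,   8,   8,   9]), array([0.07 , 0.072, 0.074, 0.076, 0.078, 0.08 , 0.082, 0.084, 0.086,
       0.088, 0.09 , 0.092]))
blue 459 [0.72  0.116 0.035]
br 194 [ 0.789 -0.116  0.018]
16.3 [ 0.5388 -0.0046  0.1106] yaw 23.23 [-0.01  0.41 -0.12  1.03  0.    1.16] F [-5.2 -1.9 14.7] 0.0231
```

View pics/j.png

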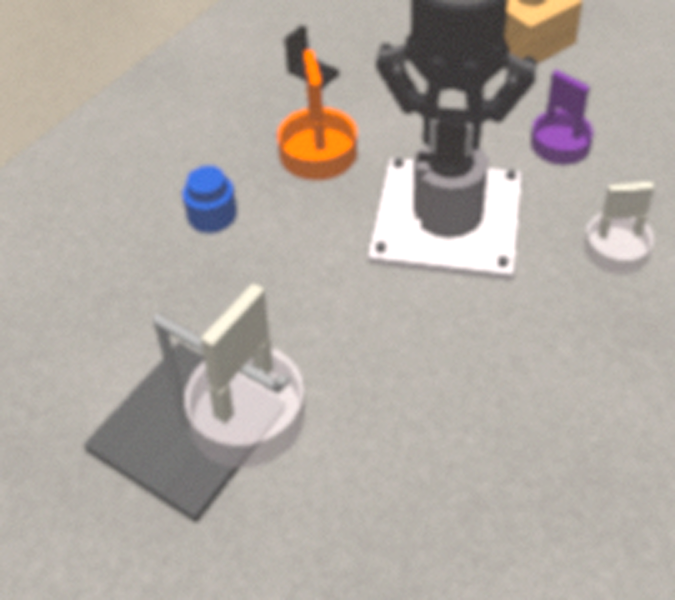

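The cover hangs on the hook at (240,350). The spindle is down in the hub at (450,150), with the collar top at about 0.083 m, which means it is flush. The bystanders have not moved. Handing in.

```bash
python3 -c "
from rig import job_done; print(job_done())"
```

```text
the job is handed in; nothing more can be done
None
```

I hung the large clear cover on the hook by its window. I then put the spindle into the hub with its key turned to the keyway (about 23°), and handed the job in at 16.3 s while still pressing the spindle home. `job_done()` gives no verdict, so these are my own last checks:

- **Cover:** it hangs level and released, its top at z = 0.110 m, which is right for the window edge resting on the arm near the seat.
- **Spindle:** the collar top is at about 0.083 m, so the collar is flush. The tool stopped at z = 0.1106 m (0.1107 expected) and did not move as the push rose to about 15 N. Key yaw by the tool is 23.2°, and the grip holds at 23 mm.
- **Plunger:** I could not read the joint directly. I take it as fully down from the flush collar and the force.
- **Bystanders:** the blue roller and bracket are where they started, to within the camera's accuracy.

No check failed. There is a small unexplained sideways force of about 5 N on the tool in the seated pose, and the tool sits about 1 mm from my measured hub centre.

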